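# Assemble the two-tier dessert stand and hold it up ready to serve

### The job

Lower the loose wooden tray by its hole over the steel post of the dessert stand, so that it lies flat on the pillar's shoulder and is lined up with the board below, and let go of it while the stand is still on the worktop. Then take the stand by the steel post above the tray, lift it some 12 cm straight up with both desserts still standing on its lower board, and finish while holding it there, level and still. Do not spill the desserts or disturb the other things on the worktop.

Things in the scene. Friction and masses are not known exactly. Their poses are not given: they have to be found in the camera images.
- stand: loose dessert stand, 0.4 kg: dark wooden lower board 116 (x) x 200 (y) mm, top at 16 mm; central round pale pillar 44 mm across with flat top (shoulder) at 80 mm; from it a square steel post, 15 x 15 mm, sides parallel to x and y, rises to a domed tip at 132 mm. Loaded, it balances about the post. Origin: centre of the underside (heights from there), z up
- stand_shoulder (a point): centre of the pillar's flat top, 80 mm above the stand's underside, at the foot of the square post; the tray has to rest here
- stand_post (a point): point on the axis of the square steel post (15 mm wide), 27 mm above the shoulder, where it is to be gripped once the tray (board 6 mm thick) is on; 25 mm below the domed tip
- tray: loose wooden tray, 90 g, lying on the worktop: dark board 110 (x) x 150 (y) x 6 mm with a 28 mm round through hole in its middle, and on each y end an upright pale rail, 10 mm thick, 106 mm long, its top 24 mm above the underside. Origin: centre of the hole at the underside; x along the rails, y from rail to rail, z up. A half turn about z makes no difference
- tray_rail0 (a point): middle of the top edge of the tray's rail at +y (70 mm from the hole's centre, 24 mm above the underside); the rail is 10 mm thick along the tray's y and can be pinched from above, one finger inside and one outside
- tray_rail1 (a point): the same on the rail at -y
- cup_left: loose pleated paper dessert cup with custard, 75 g, 59 mm across and 43 mm high, standing on the stand's lower board at its +y end, about 61 mm from the post's axis. Origin: centre of its underside, z up; must stay where it is
- cup_right: loose pleated paper dessert cup, 59 mm across, 46 mm high, on the lower board at its -y end; otherwise as cup_left
- film_dispenser: cling film dispenser with its lid up, a fixed box 360 mm along world y and 124 mm along world x standing between the robot and the work; up to about 150 mm high, do not touch. Origin: centre of the underside
- kitchen_timer: white kitchen timer, diameter 68 mm, 56 mm high, loose bystander. Origin: centre of the underside
- flour_shaker: steel flour shaker, diameter 69 mm, 106 mm high, loose bystander. Origin: centre of the underside
- squeeze_bottle: dark red squeeze bottle, diameter 59 mm, 172 mm high, loose bystander. Origin: centre of the underside
- masking_tape: roll of masking tape lying flat, diameter 82 mm, 24 mm high, loose bystander. Origin: centre of the underside
Things that resemble listed ones, but are neither listed nor needed, are in the scene too. What is shaped like the cup_right but blue or pink is not meant.

How it is judged:
By the outcome, as a careful person would: the job done as asked, in the order asked, and still so for the second after the job is handed in, while the arm keeps its last pose, push and grip.
It also fails if it takes over 72 s, if anything falls off the work surface, if the arm or the gripper's body presses on something with over 40 N, if the wrist force passes 120 N, or if a joint passes its speed limit or range.

### The arm

A 6-joint arm with a two-finger parallel gripper is mounted at the origin on a cart in front of the work surface, level with it; the furniture and walls round the work are solid. World frame = base frame: x ahead of the robot, y to its left, z up, the work surface at z = 0. Lengths are in m, angles in rad, forces in N, time in s.
With the tool pointing down it reaches from about 0.425 to 0.95 m from the base axis. Payload 3.5 kg.
Tool frame: the origin (TCP) lies at the very end of the fingers, on their centre line; the grasp point (between the pads) lies 19 mm behind it; z points along the fingers, y is the line along which they close (so a half turn about z gives the same grasp; the last joint's range is limited). The gripper opens to 85 mm and grips with 20 to 120 N. Pads are 22 mm wide; open, the fingers measure 114 mm over their backs; the gripper's body (76 mm by 85 mm) begins 54 mm behind the grasp point. The pads swing forward as they close: fully open they stand 13 mm farther back than shut.
Start: joints at [-1.323, 0.286, 1.577, -0, 1.279, -0.15], TCP at [0.262, -0.622, 0.231] pointing down, gripper open.
Joint ranges: [-2.77, 2.77], [-0.9, 2.22], [0.21, 2.48], [-1.53, 4.67], [0.24, 2.81], [-2.84, 2.84]. Speed limits (rad/s): [2.79, 2.79, 3.14, 3.14, 3.14, 3.14].

### API

Orientations are given as a unit quaternion [x, y, z, w].
In Python, from plant import ctrl, optics, sign_off gives the robot as it stands.
- The arm moves only by the shell command python3 -m creep 'ROWS' [FORCE]. ROWS is JSON, a list of rows, each an object of numbers: "x", "y", "z": the shift along the tool's x, y, z in mm; "rx", "ry", "rz": the turn, a rotation vector about the tool's x, y, z in degrees; "grip": the opening, from 0 (shut) to 1 (fully open). In form: [{"x": .., "y": .., "z": .., "rx": .., "ry": .., "rz": .., "grip": ..}, ...]. A call has exactly 10 rows; each row shifts and turns the commanded pose from where the row before left it, along the tool's axes as they then stand; what a row does not reach is not made up. A row lasts 1/12 s, in which the tool goes at most 41.7 mm and 7.16 degrees, less where a joint would pass 70% of its speed; a pose out of reach is approached as far as the arm can. A call with a gripper value outside its range is refused whole. The fingers move at their own pace and stop on an object; FORCE is the grip in N (left out, the last holds). Time passes only in rows, so rows that do not move let the fingers close, or fill a call up. It gives the time, the measured TCP pose, the force, the opening and the grip force at its end, in the units of the state.
- ctrl.get_state(): the state, without advancing time (a new reading comes with each control period).
- optics.read_camera(name): name is "scene" or "top" or "wrist"; returns a dict with "color" (480x640x3 uint8, blue, green, red), "K" (3x3 intrinsics, pixels), "D" ([k1, k2, p1, p2, k3] as OpenCV has them; the pictures are not rectified), "R" (3x3) and "t" (3): a world point X has camera coordinates R X + t. Camera axes: x right, y down, z forward; pixel columns grow to the right and rows downward; lengths in m; the calibration is good to about 2 mm. A picture is of the moment at which its call begins. There is no depth.
- sign_off(): hands the job in; it is judged then, once.
The state is a dict: "time": time; "qpos": joint angles; "dq": joint speeds; "joint_efforts": joint torques, N m; "eef_pos": TCP position; "tcp_rot": TCP orientation; "contact_force": force on the tool from outside, world axes, zero at the start; "wrist_torque": the same for the moment, N m; "opening": opening from 0.0 (shut) to 1.0 (fully open); "finger_force": force on a finger pad.
Only numpy, scipy, OpenCV 4.12 (cv2) and the standard library are available. Lean on these libraries where they do the work, as an engineer would, in place of code of your own. Each camera call takes 0.05 s, during which the arm holds its last target. There are 200 camera calls.

## Working session

There is one attempt and no reset: what is moved stays moved. The work goes in short steps, Python scripts to look and compute and a shell command to move; the robot and the scene stay as the last step left them, time stands still between calls to the robot, and variables do not carry over. Pictures are saved under pics/ and viewed, at most 10 in all, crops included, and the job is handed in when it is done.

```bash
ls; mkdir -p pics
cat > h.py <<'E'
import numpy as np, cv2
from plant import ctrl, optics, sign_off
def shot(n,f):
    d=optics.read_camera(n); cv2.imwrite('pics/'+f+'.png',d['color']); np.savez('pics/'+f,**{k:np.array(v) for k,v in d.items()}); return d
def ray(d,px):
    u=cv2.undistortPoints(np.array([[px]],float),np.array(d['K'],float),np.array(d['D'],float))[0,0]
    R=np.array(d['R']);t=np.array(d['t']).ravel(); return -R.T@t, R.T@np.array([u[0],u[1],1])
def atz(d,px,z):
    c,r=ray(d,px); return c+r*(z-c[2])/r[2]
def proj(d,P):
    return cv2.projectPoints(np.array(P,float).reshape(-1,3),cv2.Rodrigues(np.array(d['R'],float))[0],np.array(d['t'],float),np.array(d['K'],float),np.array(d['D'],float))[0][:,0]
E
python3 - <<'E'
from h import *
for n in('scene','top'):
    d=shot(n,n); print(n,-d['R'].T@d['t'])
print(ctrl.get_state())
E
```

```text
pics
scene [-0.38367954 -0.85048784  0.79432126]
top [ 0.40595348 -0.06056099  1.28262594]
{'time': 0.1, 'qpos': array([-1.32299811e+00,  2.87087965e-01,  1.57807316e+00,  1.10121039e-05,
        1.27860496e+00, -1.50035050e-01]), 'dq': array([ 0.00030943, -0.00287593, -0.00326885,  0.00092228,  0.00104818,
       -0.00090035]), 'joint_efforts': array([ 5.84705467e-04, -4.07299376e+01, -2.93700063e+01, -1.49736766e-04,
        3.41389459e-03, -4.53629987e-07]), 'eef_pos': array([ 0.26136572, -0.62168061,  0.2300552 ]), 'tcp_rot': array([ 9.80280970e-01,  1.97605767e-01, -4.78344202e-05, -1.08567197e-03]), 'contact_force': array([-0.34050755, -0.10904792,  0.04676739]), 'wrist_torque': array([-0.02858167,  0.00420883, -0.01813365]), 'finger_force': 0.0, 'opening': 1.001484130331205}
```

View pics/top.png

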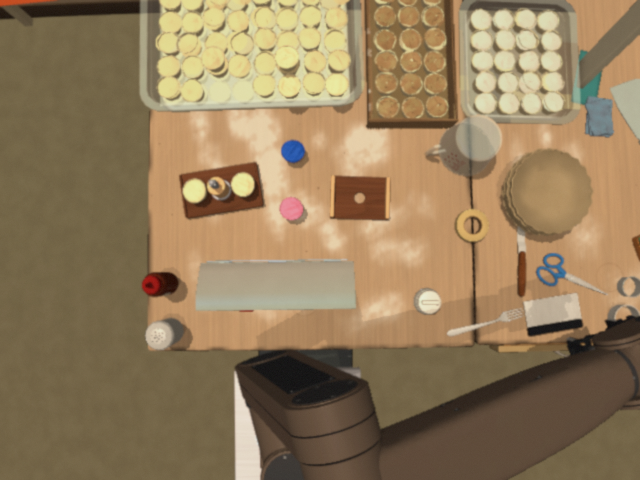

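View pics/scene.png

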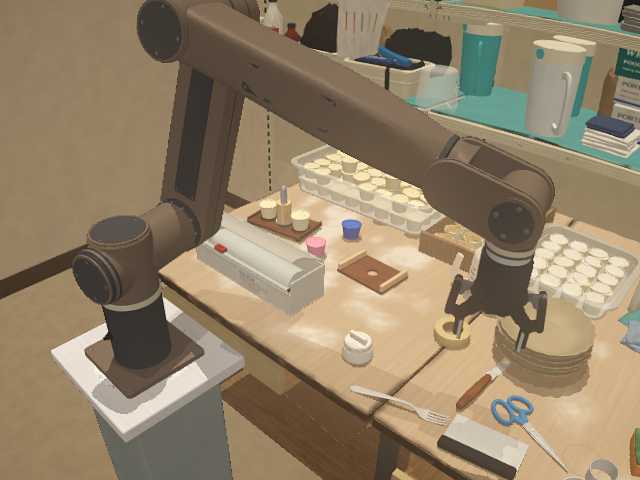

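Top view (up is +x, right is −y): the stand with two cream desserts is at about (221,190) and is slightly turned. The tray with its hole is at (360,198). The blue cup (292,151) and pink cup (291,209) are decoys. I'll confirm this in an enlarged crop.

Run:
```python
import cv2,numpy as np
i=cv2.imread('pics/top.png')
a=cv2.resize(i[150:230,170:270],None,fx=8,fy=8,interpolation=cv2.INTER_CUBIC)[:,:,:]
b=cv2.resize(i[165:235,315:405],None,fx=8,fy=8,interpolation=cv2.INTER_CUBIC)
a=cv2.resize(a,(500,400));b=cv2.resize(b,(450,350))
c=np.zeros((590,800,3),np.uint8)
c[:300,:]=0
# scale5 both -> stack as 4x
a=cv2.resize(i[150:230,170:270],None,fx=4,fy=4,interpolation=cv2.INTER_CUBIC)
b=cv2.resize(i[165:240,310:410],None,fx=4,fy=4,interpolation=cv2.INTER_CUBIC)
c=np.zeros((320,800,3),np.uint8);c[:320,:400]=a;c[:300,400:]=b
cv2.imwrite('pics/crop1.png',c)
```

```text
(no output)
```

View pics/crop1.png

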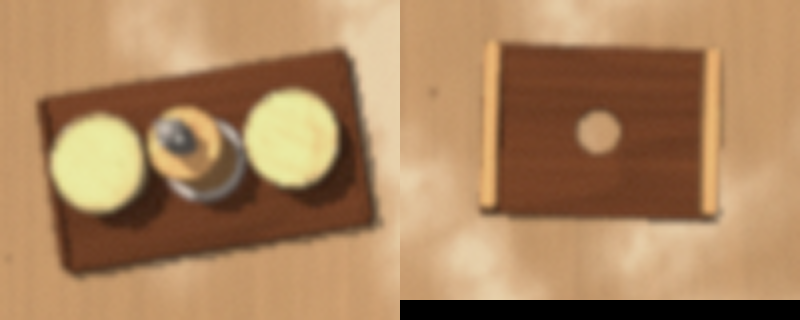

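The crop confirms both: the stand with cream cups and grey post on the left, and the tray with its hole at crop (598,132) and rails at crop (490,125) and (711,132).

Run:
```python
from h import *
d=dict(np.load('pics/top.npz'))
S=[(170+a/4,150+b/4) for a,b in [(40,100),(345,48),(377,225),(70,273)]]
P=np.array([atz(d,p,.016) for p in S]);print('stand',P[:,:2].round(4).tolist(),P.mean(0))
for a,b in((0,1),(3,2),(3,0),(2,1)):
  v=P[a]-P[b];print(np.linalg.norm(v),np.degrees(np.arctan2(v[1],v[0])))
print('tip',atz(d,(170+173/4,150+132/4),.132), 'ring', atz(d,(170+185/4,150+143/4),.08))
f=lambda a,b,z:atz(d,(310+(a-400)/4,165+b/4),z)
print('hole',f(598,132,.006),f(598,132,0))
L=[f(492,42,.024),f(488,208,.024)];R=[f(713,50,.024),f(710,215,.024)]
print(L,R,(L[0]+L[1]+R[0]+R[1])/4)
v=sum(L)/2-sum(R)/2;print(np.linalg.norm(v),np.degrees(np.arctan2(v[1],v[0])))
for c,r in(((98,163),.059),((292,138),.062)): print('cup',atz(d,(170+c[0]/4,150+c[1]/4),r))
for n,p,z in(('tim',(429,300),.056),('bottle',(152,284),.172),('tape',(472,226),.024),('disp',(276,262),.15),('jug',(470,140),.1)): print(n,atz(d,p,z))
```

```text
stand [[0.6448, 0.2912], [0.6755, 0.0969], [0.5622, 0.077], [0.5341, 0.2712]] [0.60415698 0.18407012 0.016     ]
0.19670080884462246 98.98907514362546
0.19627908827936047 98.21598935820595
0.11245143842849893 -169.76963694789163
0.11509065896867453 -170.01698731356436
tip [0.60317688 0.18174089 0.132     ] ring [0.60531218 0.18541968 0.08      ]
hole [ 0.58189272 -0.16467484  0.006     ] [ 0.58271962 -0.16516417  0.        ]
[array([ 0.63721049, -0.09733315,  0.024     ]), array([ 0.53218675, -0.09342704,  0.024     ])] [array([ 0.63085756, -0.23682036,  0.024     ]), array([ 0.5262814 , -0.23273535,  0.024     ])] [ 0.58163405 -0.16507897  0.024     ]
0.13953244131895137 87.48239755158512
cup [0.59717372 0.24314323 0.059     ]
cup [0.61052239 0.12365341 0.062     ]
tim [ 0.32383475 -0.32598238  0.056     ]
bottle [0.37394423 0.30877948 0.172     ]
tape [ 0.50574116 -0.44678698  0.024     ]
disp [0.41971108 0.03669227 0.15      ]
jug [ 0.70706329 -0.42563973  0.1       ]
```

```bash
python3 -m creep '[{"rz":6.3,"grip":1},{"rz":6.3,"grip":1},{"rz":6.3,"grip":1},{"rz":6.3,"grip":1},{"x":20,"y":-36,"grip":1},{"x":20,"y":-36,"grip":1},{"x":20,"y":-36,"grip":1},{"x":20,"y":-36,"grip":1},{"x":20,"y":-36,"grip":1},{"x":20,"y":-36,"grip":1}]' 40; python3 -m creep '[{"x":20,"y":-36,"grip":1},{"x":20,"y":-36,"grip":1},{"x":20,"y":-36,"grip":1},{"x":20,"y":-36,"grip":1},{"x":20,"y":-36,"grip":1},{"x":20,"y":-36,"grip":1},{"x":20,"y":-36,"grip":1},{"x":20,"y":-36,"grip":1},{"x":20,"y":-36,"grip":1},{"grip":0.5}]'
python3 - <<'E'
from h import *
d=shot('wrist','w1');print(-d['R'].T@d['t'],d['R'],ctrl.get_state()['eef_pos'])
E
```

```text
[ 0.32683645 -0.59366544  0.37295376] [[ 0.38802036 -0.9216488  -0.00192018]
 [-0.88322365 -0.37243682  0.28496807]
 [-0.26335562 -0.10887746 -0.95853509]] [ 0.26139061 -0.62177994  0.23023231]$[0]: bad value
$[0]: bad value
```

View pics/w1.png

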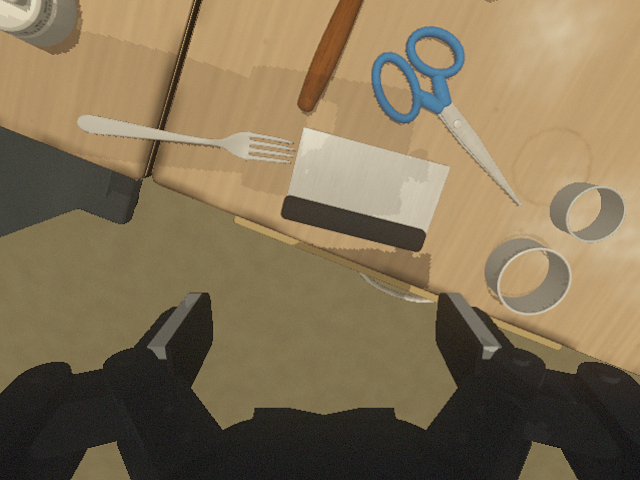

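The calls were refused because every field has to be given. The picture shows only the fork and scissors near the start pose. I'll retype the moves in full.

```bash
python3 -m creep '[{"x":0,"y":0,"z":0,"rx":0,"ry":0,"rz":6.3,"grip":1},{"x":0,"y":0,"z":0,"rx":0,"ry":0,"rz":6.3,"grip":1},{"x":0,"y":0,"z":0,"rx":0,"ry":0,"rz":6.3,"grip":1},{"x":0,"y":0,"z":0,"rx":0,"ry":0,"rz":6.3,"grip":1},{"x":20,"y":-36,"z":0,"rx":0,"ry":0,"rz":0,"grip":1},{"x":20,"y":-36,"z":0,"rx":0,"ry":0,"rz":0,"grip":1},{"x":20,"y":-36,"z":0,"rx":0,"ry":0,"rz":0,"grip":1},{"x":20,"y":-36,"z":0,"rx":0,"ry":0,"rz":0,"grip":1},{"x":20,"y":-36,"z":0,"rx":0,"ry":0,"rz":0,"grip":1},{"x":20,"y":-36,"z":0,"rx":0,"ry":0,"rz":0,"grip":1}]' 40; python3 -m creep '[{"x":20,"y":-36,"z":0,"rx":0,"ry":0,"rz":0,"grip":1},{"x":20,"y":-36,"z":0,"rx":0,"ry":0,"rz":0,"grip":1},{"x":20,"y":-36,"z":0,"rx":0,"ry":0,"rz":0,"grip":1},{"x":20,"y":-36,"z":0,"rx":0,"ry":0,"rz":0,"grip":1},{"x":20,"y":-36,"z":0,"rx":0,"ry":0,"rz":0,"grip":1},{"x":20,"y":-36,"z":0,"rx":0,"ry":0,"rz":0,"grip":1},{"x":20,"y":-36,"z":0,"rx":0,"ry":0,"rz":0,"grip":1},{"x":20,"y":-36,"z":0,"rx":0,"ry":0,"rz":0,"grip":0.5},{"x":20,"y":-36,"z":0,"rx":0,"ry":0,"rz":0,"grip":0.5},{"x":0,"y":0,"z":0,"rx":0,"ry":0,"rz":0,"grip":0.5}]'
python3 - <<'E'
from h import *
d=shot('wrist','w2');print(ctrl.get_state()['eef_pos'])
E
```

```text
time: 0.98
eef_pos: [0.391, -0.4095, 0.231]
tcp_rot: [1.0, -0.021, -0.0, -0.0]
contact_force: [1.5, 0.0, -0.2]
opening: 1.001
finger_force: 0.0
time: 1.82
eef_pos: [0.5861, -0.0893, 0.231]
tcp_rot: [1.0, -0.018, 0.001, -0.001]
contact_force: [-0.8, -0.2, 0.0]
opening: 0.606
finger_force: 0.0
[ 0.58490949 -0.0918934   0.2308436 ]
```

View pics/w2.png

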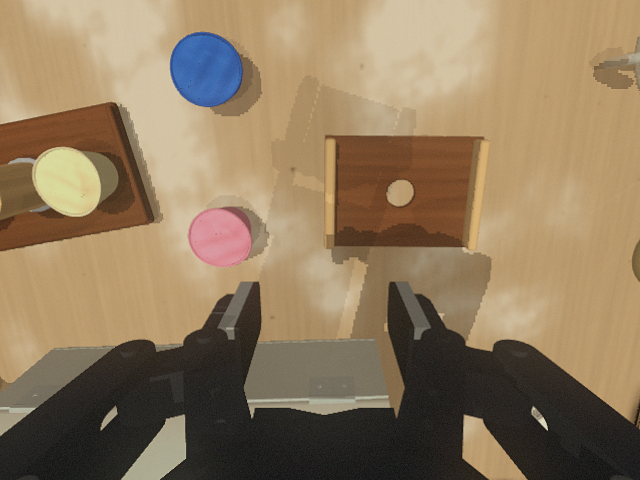

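The close view shows the tray: rail0 top from (331,137) to (329,248), rail1 top from (484,139) to (474,250), hole at (400,193).

Run:
```python
from h import *
d=dict(np.load('pics/w2.npz'));print(-d['R'].T@d['t'])
A=[atz(d,p,.024) for p in((330,137),(329,248),(485,139),(474,250))]
A=np.array(A);print(A.round(4));print(A.mean(0))
v=A[:2].mean(0)-A[2:].mean(0);print(np.linalg.norm(v),np.degrees(np.arctan2(v[1],v[0])))
print('hole',atz(d,(400,193),.004))
B=[atz(d,p,.016) for p in((115,103),(153,221))];print(B)
# predicted projection of model
for x0,y0,a in((.5818,-.165,-2.5),):
  c,s=np.cos(np.radians(a)),np.sin(np.radians(a))
  f=lambda x,y,z:(x0+c*x-s*y,y0+s*x+c*y,z)
  print(proj(d,[f(.053,.07,.024),f(-.053,.07,.024),f(.053,-.07,.024),f(-.053,-.07,.024),f(0,0,.004)]).round(1).tolist())
```

```text
[ 0.65693131 -0.09189893  0.37400153]
[[ 0.6391 -0.0961  0.024 ]
 [ 0.5337 -0.092   0.024 ]
 [ 0.6324 -0.2351  0.024 ]
 [ 0.5268 -0.2334  0.024 ]]
[ 0.58301215 -0.1641567   0.024     ]
0.14035791270576994 87.23469686969761
hole [ 0.58181061 -0.16391158  0.004     ]
[array([0.67487652, 0.09526319, 0.016     ]), array([0.56474292, 0.07917664, 0.016     ])]
[[331.4, 138.4], [329.9, 249.7], [487.4, 139.8], [473.1, 251.0], [401.1, 193.0]]
```

```bash
python3 -m creep '[{"x":0.6,"y":2.7,"z":35,"rx":0,"ry":0,"rz":0.2,"grip":0.4},{"x":0,"y":0,"z":35,"rx":0,"ry":0,"rz":0,"grip":0.4},{"x":0,"y":0,"z":35,"rx":0,"ry":0,"rz":0,"grip":0.4},{"x":0,"y":0,"z":35,"rx":0,"ry":0,"rz":0,"grip":0.4},{"x":0,"y":0,"z":30,"rx":0,"ry":0,"rz":0,"grip":0.4},{"x":0,"y":0,"z":20,"rx":0,"ry":0,"rz":0,"grip":0.4},{"x":0,"y":0,"z":10,"rx":0,"ry":0,"rz":0,"grip":0.4},{"x":0,"y":0,"z":0,"rx":0,"ry":0,"rz":0,"grip":0.4},{"x":0,"y":0,"z":0,"rx":0,"ry":0,"rz":0,"grip":0.4},{"x":0,"y":0,"z":0,"rx":0,"ry":0,"rz":0,"grip":0.4}]'
python3 - <<'E'
from h import *
d=shot('wrist','w3');s=ctrl.get_state();print(s['eef_pos'],s['tcp_rot'])
E
```

```text
time: 2.7
eef_pos: [0.5858, -0.099, 0.0333]
tcp_rot: [1.0, -0.023, 0.002, 0.001]
contact_force: [0.4, -0.1, 0.1]
opening: 0.4
finger_force: 0.0
[ 0.58603949 -0.09890106  0.03365345] [ 9.99735787e-01 -2.28911342e-02  1.97386517e-03  6.75739955e-04]
```

View pics/w3.png

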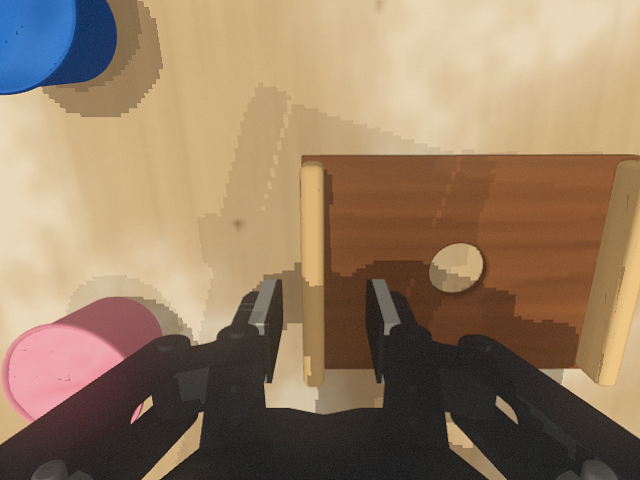

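The rail top (313,165 to 385) lies 10 px left of the middle of the fingers (280/368), so I need to go about 4 mm toward +y. Then lower and close.

```bash
python3 -m creep '[{"x":-0.5,"y":-4.3,"z":0,"rx":0,"ry":0,"rz":0,"grip":0.4},{"x":0,"y":0,"z":8,"rx":0,"ry":0,"rz":0,"grip":0.4},{"x":0,"y":0,"z":8,"rx":0,"ry":0,"rz":0,"grip":0.4},{"x":0,"y":0,"z":7,"rx":0,"ry":0,"rz":0,"grip":0.4},{"x":0,"y":0,"z":0,"rx":0,"ry":0,"rz":0,"grip":0.3},{"x":0,"y":0,"z":0,"rx":0,"ry":0,"rz":0,"grip":0.2},{"x":0,"y":0,"z":0,"rx":0,"ry":0,"rz":0,"grip":0.15},{"x":0,"y":0,"z":0,"rx":0,"ry":0,"rz":0,"grip":0.1},{"x":0,"y":0,"z":0,"rx":0,"ry":0,"rz":0,"grip":0.0},{"x":0,"y":0,"z":0,"rx":0,"ry":0,"rz":0,"grip":0.0}]' 40;  python3 -m creep '[{"x":0,"y":0,"z":0,"rx":0,"ry":0,"rz":0,"grip":0},{"x":0,"y":0,"z":0,"rx":0,"ry":0,"rz":0,"grip":0},{"x":0,"y":0,"z":0,"rx":0,"ry":0,"rz":0,"grip":0},{"x":0,"y":0,"z":-3,"rx":0,"ry":0,"rz":0,"grip":0},{"x":0,"y":0,"z":-4,"rx":0,"ry":0,"rz":0,"grip":0},{"x":0,"y":0,"z":-8,"rx":0,"ry":0,"rz":0,"grip":0},{"x":0,"y":0,"z":-10,"rx":0,"ry":0,"rz":0,"grip":0},{"x":0,"y":0,"z":-10,"rx":0,"ry":0,"rz":0,"grip":0},{"x":0,"y":0,"z":0,"rx":0,"ry":0,"rz":0,"grip":0},{"x":0,"y":0,"z":0,"rx":0,"ry":0,"rz":0,"grip":0}]' 50
python3 - <<'E'
from h import *
d=shot('wrist','w4');s=ctrl.get_state();print(s)
E
```

```text
time: 3.58
eef_pos: [0.5842, -0.0938, 0.0084]
tcp_rot: [1.0, -0.023, 0.0, 0.0]
contact_force: [1.1, -0.2, -0.5]
opening: 0.106
finger_force: 41.3
time: 4.42
eef_pos: [0.5852, -0.0941, 0.045]
tcp_rot: [1.0, -0.023, 0.001, 0.0]
contact_force: [0.3, 1.0, -1.2]
opening: 0.099
finger_force: 52.6
{'time': 4.4667, 'qpos': array([-3.30540860e-01,  3.27614279e-01,  1.90107464e+00,  7.57639793e-05,
        9.11631320e-01,  1.28577482e+00]), 'dq': array([-0.00119022,  0.01719212,  0.01469132, -0.00014915,  0.00116372,
       -0.00127379]), 'joint_efforts': array([-6.84485727e-03, -3.78446496e+01, -2.47320539e+01, -5.09404892e-02,
       -4.38498880e-02, -9.69890752e-04]), 'eef_pos': array([ 0.58445901, -0.0938546 ,  0.04408232]), 'tcp_rot': array([ 9.99740279e-01, -2.27808810e-02,  6.15384647e-04,  1.64182221e-04]), 'contact_force': array([ 0.73000124,  0.15261233, -1.21486966]), 'wrist_torque': array([0.01484086, 0.0543179 , 0.01321324]), 'finger_force': 52.592284083366394, 'opening': 0.09680092505627588}
```

View pics/w4.png

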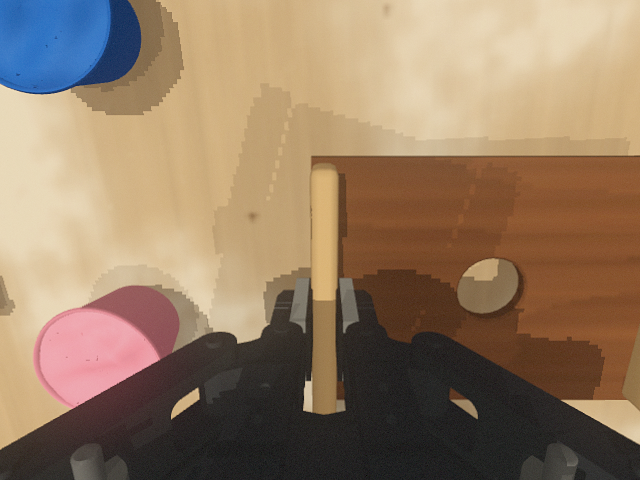

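The rail is gripped and the tray is lifted, apparently level; the hole is at (490,286). Next I measure the hole relative to the tool and work out the stand pose.

Run:
```python
from h import *
from scipy.spatial.transform import Rotation as R
d=dict(np.load('pics/w4.npz'));s=ctrl.get_state()
M=R.from_quat(s['tcp_rot']);e=s['eef_pos'];print(M.as_matrix().round(4).tolist())
h=atz(d,(490,285.5),e[2]-.0084+.006);print(h,'tool',M.inv().apply(h-e)*1000)
c=e+M.apply([.0,.07,.0024]);print('expected px if level',proj(d,[c]))
# tray top edges: far edge x=+55
print([ (M.inv().apply(atz(d,p,e[2]-.0024)-e)*1000).round(1).tolist() for p in((313,156),(639,156),(344,400),(625,400))])
```

```text
[[0.999, -0.0456, 0.0012], [-0.0455, -0.999, -0.0004], [0.0012, 0.0003, -1.0]]
[ 0.58470524 -0.16390155  0.04168232] tool [ 3.43362541 69.96231172  2.42525812]
expected px if level [[489.10471793 292.96681455]]
[[57.2, -4.1, 2.5], [57.1, 119.8, 2.5], [-54.4, 9.5, 2.3], [-54.2, 139.4, 2.4]]
```

```bash
python3 -m creep '[{"x":0,"y":0,"z":-20,"rx":0,"ry":0,"rz":0,"grip":0},{"x":0,"y":0,"z":-30,"rx":0,"ry":0,"rz":0,"grip":0},{"x":0,"y":0,"z":-30,"rx":0,"ry":0,"rz":0,"grip":0},{"x":0,"y":0,"z":-30,"rx":0,"ry":0,"rz":0,"grip":0},{"x":0,"y":0,"z":-30,"rx":0,"ry":0,"rz":0,"grip":0},{"x":0,"y":-15,"z":-15,"rx":0,"ry":0,"rz":0,"grip":0},{"x":0,"y":-30,"z":0,"rx":0,"ry":0,"rz":0,"grip":0},{"x":-1,"y":-30,"z":0,"rx":0,"ry":0,"rz":0,"grip":0},{"x":-1,"y":-30,"z":0,"rx":0,"ry":0,"rz":0,"grip":0},{"x":-1,"y":-30,"z":0,"rx":0,"ry":0,"rz":0,"grip":0}]';  python3 -m creep '[{"x":-1,"y":-25,"z":0,"rx":0,"ry":0,"rz":0,"grip":0},{"x":-1,"y":-15,"z":0,"rx":0,"ry":0,"rz":0,"grip":0},{"x":0,"y":0,"z":0,"rx":0,"ry":0,"rz":-3,"grip":0},{"x":0,"y":0,"z":0,"rx":0,"ry":0,"rz":-3,"grip":0},{"x":0,"y":0,"z":0,"rx":0,"ry":0,"rz":-3,"grip":0},{"x":0,"y":0,"z":0,"rx":0,"ry":0,"rz":-2.6,"grip":0},{"x":0,"y":0,"z":0,"rx":0,"ry":0,"rz":0,"grip":0},{"x":0,"y":0,"z":0,"rx":0,"ry":0,"rz":0,"grip":0},{"x":0,"y":0,"z":0,"rx":0,"ry":0,"rz":0,"grip":0},{"x":0,"y":0,"z":0,"rx":0,"ry":0,"rz":0,"grip":0}]'
python3 - <<'E'
from h import *
d=shot('wrist','w5');s=ctrl.get_state();print(s['eef_pos'],s['tcp_rot'])
E
```

```text
time: 5.3
eef_pos: [0.5867, 0.0424, 0.1977]
tcp_rot: [1.0, -0.023, -0.001, -0.0]
contact_force: [0.8, -0.5, -1.2]
opening: 0.105
finger_force: 52.6
time: 6.13
eef_pos: [0.587, 0.0812, 0.1981]
tcp_rot: [0.997, 0.078, -0.0, -0.0]
contact_force: [0.2, 0.5, -0.9]
opening: 0.101
finger_force: 52.6
[0.58700496 0.08121105 0.19814794] [ 9.96948348e-01  7.80638474e-02 -1.63456224e-04 -6.53190384e-06]
```

View pics/w5.png

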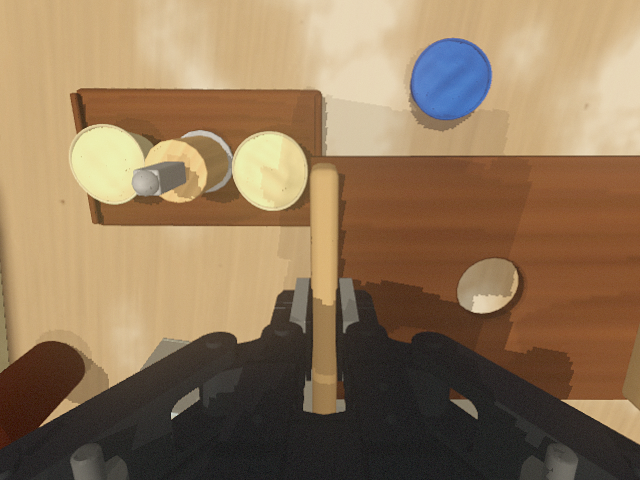

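The long board edges (80,89)-(322,90) and (93,224)-(310,225) run horizontally, so the tool yaw already matches the stand. The shoulder disc is centred at about (177,171) and the post tip is at (145,181).

Run:
```python
from h import *
from scipy.spatial.transform import Rotation as R
d=dict(np.load('pics/w5.npz'));s=ctrl.get_state();M=R.from_quat(s['tcp_rot']);e=s['eef_pos']
print('cam',-d['R'].T@d['t'])
print('shoulder',atz(d,(177,171),.08),'tip',atz(d,(144,182),.130))
P=[atz(d,p,.016) for p in((80,89),(322,90),(93,224),(318,225))];print(np.array(P).round(4))
for a,b in((0,1),(2,3)):
  v=P[a]-P[b];print(np.degrees(np.arctan2(v[1],v[0]))-90)
h=atz(d,(490,285.5),e[2]-.0024);print('hole tool',M.inv().apply(h-e)*1000)
i=cv2.imread('pics/w5.png')[70:240,50:340];cv2.imwrite('pics/c5.png',cv2.resize(i,None,fx=2.7,fy=2.7,interpolation=cv2.INTER_CUBIC))
T=[.604,.1835]
for T in((.604,.1835),(.606,.1825)):
  print(proj(d,[(*T,.08),(*T,.132)]))
```

```text
cam [0.65716908 0.09281372 0.34090694]
shoulder [0.60559662 0.18644443 0.08      ] tip [0.60643277 0.18639649 0.13      ]
[[0.6468 0.2893 0.016 ]
 [0.6766 0.0972 0.016 ]
 [0.534  0.2808 0.016 ]
 [0.5643 0.0832 0.016 ]]
8.816047084154448
8.71435478329748
hole tool [ 3.23204546 68.93355763  2.39629308]
[[181.20374005 173.97204877]
 [147.53749889 187.70836165]]
[[182.81583253 171.32033125]
 [149.449844   184.46235991]]
```

View pics/c5.png

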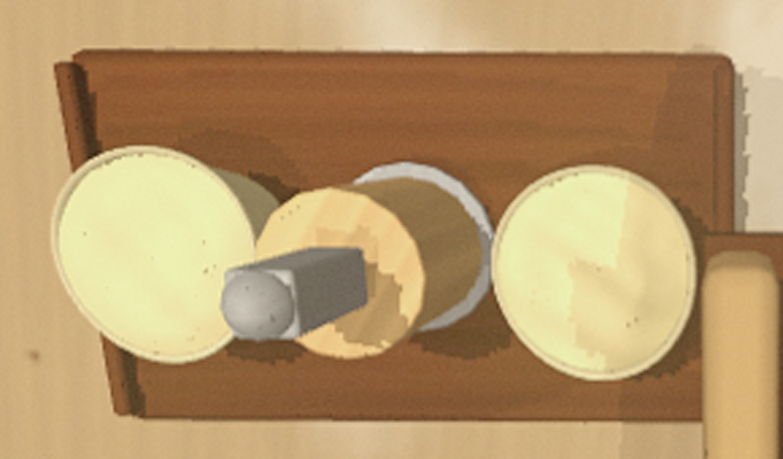

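The shoulder centre is confirmed at (176,171) and the tip at (143.5,183), giving about (0.606, 0.1865). Next I move the tray above the post and lower it until it is just over the tip.

```bash
python3 -m creep '[{"x":3.2,"y":-17,"z":0,"rx":0,"ry":0,"rz":0,"grip":0},{"x":3.2,"y":-17,"z":0,"rx":0,"ry":0,"rz":0,"grip":0},{"x":3.2,"y":-17,"z":0,"rx":0,"ry":0,"rz":0,"grip":0},{"x":3.2,"y":-17,"z":0,"rx":0,"ry":0,"rz":0,"grip":0},{"x":3.2,"y":-17,"z":0,"rx":0,"ry":0,"rz":0,"grip":0},{"x":3.2,"y":-17,"z":0,"rx":0,"ry":0,"rz":0,"grip":0},{"x":3.2,"y":-17,"z":0,"rx":0,"ry":0,"rz":0,"grip":0},{"x":3.2,"y":-17,"z":0,"rx":0,"ry":0,"rz":0,"grip":0},{"x":3.2,"y":-17,"z":0,"rx":0,"ry":0,"rz":0,"grip":0},{"x":3,"y":-17,"z":0,"rx":0,"ry":0,"rz":0,"grip":0}]';  python3 -m creep '[{"x":0,"y":0,"z":0,"rx":0,"ry":0,"rz":0,"grip":0},{"x":0,"y":0,"z":8,"rx":0,"ry":0,"rz":0,"grip":0},{"x":0,"y":0,"z":10,"rx":0,"ry":0,"rz":0,"grip":0},{"x":0,"y":0,"z":10,"rx":0,"ry":0,"rz":0,"grip":0},{"x":0,"y":0,"z":10,"rx":0,"ry":0,"rz":0,"grip":0},{"x":0,"y":0,"z":8,"rx":0,"ry":0,"rz":0,"grip":0},{"x":0,"y":0,"z":4,"rx":0,"ry":0,"rz":0,"grip":0},{"x":0,"y":0,"z":0,"rx":0,"ry":0,"rz":0,"grip":0},{"x":0,"y":0,"z":0,"rx":0,"ry":0,"rz":0,"grip":0},{"x":0,"y":0,"z":0,"rx":0,"ry":0,"rz":0,"grip":0}]'
python3 - <<'E'
from h import *
from scipy.spatial.transform import Rotation as R
d=shot('wrist','w6');s=ctrl.get_state();M=R.from_quat(s['tcp_rot']);e=s['eef_pos'];print(e,s['tcp_rot'],s['contact_force'])
h=atz(d,(490,285.5),e[2]-.0024);print('hole',h, 'tip px',proj(d,[(.606,.1865,.131)]))
i=d['color'][240:330,420:560]
cv2.imwrite('pics/c6.png',cv2.resize(i,None,fx=5,fy=5,interpolation=cv2.INTER_CUBIC))
E
```

```text
time: 7.02
eef_pos: [0.5919, 0.255, 0.1983]
tcp_rot: [0.997, 0.078, 0.0, 0.0]
contact_force: [-0.2, 0.0, -1.3]
opening: 0.1
finger_force: 52.6
time: 7.85
eef_pos: [0.5924, 0.2542, 0.149]
tcp_rot: [0.997, 0.078, 0.001, -0.0]
contact_force: [-0.5, -0.4, -1.7]
opening: 0.096
finger_force: 52.6
[0.59246541 0.25428518 0.14920451] [ 9.96925245e-01  7.83546293e-02  7.66277308e-04 -1.45416495e-04] [-0.48726569  0.34909872  0.16445816]
hole [0.60648426 0.18667988 0.14680451] tip px [[475.54365637 271.75384351]]
```

View pics/c6.png

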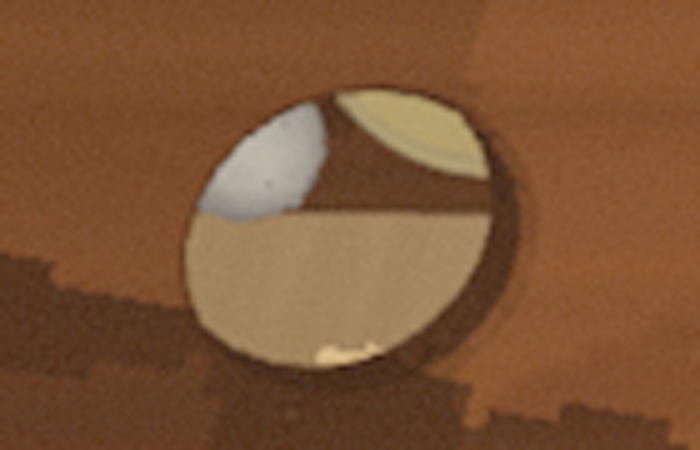

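Through the hole, the dome's right edge is at about (485,284), where a sphere at my post estimate would project. Hole and post are therefore aligned to about 1 mm, so I lower the tray.

```bash
python3 -m creep '[{"x":0,"y":0,"z":4,"rx":0,"ry":0,"rz":0,"grip":0},{"x":0,"y":0,"z":4,"rx":0,"ry":0,"rz":0,"grip":0},{"x":0,"y":0,"z":4,"rx":0,"ry":0,"rz":0,"grip":0},{"x":0,"y":0,"z":4,"rx":0,"ry":0,"rz":0,"grip":0},{"x":0,"y":0,"z":4,"rx":0,"ry":0,"rz":0,"grip":0},{"x":0,"y":0,"z":4,"rx":0,"ry":0,"rz":0,"grip":0},{"x":0,"y":0,"z":0,"rx":0,"ry":0,"rz":0,"grip":0},{"x":0,"y":0,"z":0,"rx":0,"ry":0,"rz":0,"grip":0},{"x":0,"y":0,"z":0,"rx":0,"ry":0,"rz":0,"grip":0},{"x":0,"y":0,"z":0,"rx":0,"ry":0,"rz":0,"grip":0}]'
python3 - <<'E'
from h import *
s=ctrl.get_state();print(s['eef_pos'],s['contact_force'],s['wrist_torque'])
E
```

```text
time: 8.73
eef_pos: [0.5922, 0.2542, 0.1247]
tcp_rot: [0.997, 0.078, 0.0, -0.0]
contact_force: [-0.7, -0.4, -1.1]
opening: 0.096
finger_force: 52.6
[0.59216125 0.25424535 0.12466826] [-0.74632147 -0.41613329 -1.10086283] [ 0.05175384  0.04194931 -0.03292996]
```

```bash
python3 -m creep '[{"x":0,"y":0,"z":4,"rx":0,"ry":0,"rz":0,"grip":0},{"x":0,"y":0,"z":5,"rx":0,"ry":0,"rz":0,"grip":0},{"x":0,"y":0,"z":5,"rx":0,"ry":0,"rz":0,"grip":0},{"x":0,"y":0,"z":5,"rx":0,"ry":0,"rz":0,"grip":0},{"x":0,"y":0,"z":5,"rx":0,"ry":0,"rz":0,"grip":0},{"x":0,"y":0,"z":5,"rx":0,"ry":0,"rz":0,"grip":0},{"x":0,"y":0,"z":4,"rx":0,"ry":0,"rz":0,"grip":0},{"x":0,"y":0,"z":0,"rx":0,"ry":0,"rz":0,"grip":0},{"x":0,"y":0,"z":0,"rx":0,"ry":0,"rz":0,"grip":0},{"x":0,"y":0,"z":0,"rx":0,"ry":0,"rz":0,"grip":0}]'
python3 -m creep '[{"x":0,"y":0,"z":0.7,"rx":0,"ry":0,"rz":0,"grip":0},{"x":0,"y":0,"z":0.7,"rx":0,"ry":0,"rz":0,"grip":0},{"x":0,"y":0,"z":0.7,"rx":0,"ry":0,"rz":0,"grip":0},{"x":0,"y":0,"z":0.7,"rx":0,"ry":0,"rz":0,"grip":0},{"x":0,"y":0,"z":0,"rx":0,"ry":0,"rz":0,"grip":0},{"x":0,"y":0,"z":0,"rx":0,"ry":0,"rz":0,"grip":0},{"x":0,"y":0,"z":0,"rx":0,"ry":0,"rz":0,"grip":0},{"x":0,"y":0,"z":0,"rx":0,"ry":0,"rz":0,"grip":0},{"x":0,"y":0,"z":0,"rx":0,"ry":0,"rz":0,"grip":0},{"x":0,"y":0,"z":0,"rx":0,"ry":0,"rz":0,"grip":0}]'
python3 - <<'E'
from h import *
s=ctrl.get_state();print(s['eef_pos'],s['contact_force'],s['wrist_torque'])
E
```

```text
time: 9.57
eef_pos: [0.5921, 0.2542, 0.0916]
tcp_rot: [0.997, 0.078, 0.0, -0.0]
contact_force: [-0.0, 0.0, -1.5]
opening: 0.098
finger_force: 52.6
time: 10.4
eef_pos: [0.5919, 0.2542, 0.0885]
tcp_rot: [0.997, 0.078, -0.0, -0.0]
contact_force: [-0.2, -0.9, -1.5]
opening: 0.097
finger_force: 52.6
[0.59190053 0.25417973 0.08852161] [-0.2468287  -0.85341515 -1.45459847] [ 0.02931832 -0.05043954  0.02288081]
```

Still no contact (−1.5 N is the tray's weight). I'll go a little further in small steps.

```bash
python3 -m creep '[{"x":0,"y":0,"z":0.5,"rx":0,"ry":0,"rz":0,"grip":0},{"x":0,"y":0,"z":0,"rx":0,"ry":0,"rz":0,"grip":0},{"x":0,"y":0,"z":0,"rx":0,"ry":0,"rz":0,"grip":0},{"x":0,"y":0,"z":0,"rx":0,"ry":0,"rz":0,"grip":0},{"x":0,"y":0,"z":0,"rx":0,"ry":0,"rz":0,"grip":0},{"x":0,"y":0,"z":0,"rx":0,"ry":0,"rz":0,"grip":0},{"x":0,"y":0,"z":0,"rx":0,"ry":0,"rz":0,"grip":0},{"x":0,"y":0,"z":0,"rx":0,"ry":0,"rz":0,"grip":0},{"x":0,"y":0,"z":0,"rx":0,"ry":0,"rz":0,"grip":0},{"x":0,"y":0,"z":0,"rx":0,"ry":0,"rz":0,"grip":0}]'
python3 -m creep '[{"x":0,"y":0,"z":0.5,"rx":0,"ry":0,"rz":0,"grip":0},{"x":0,"y":0,"z":0,"rx":0,"ry":0,"rz":0,"grip":0},{"x":0,"y":0,"z":0,"rx":0,"ry":0,"rz":0,"grip":0},{"x":0,"y":0,"z":0,"rx":0,"ry":0,"rz":0,"grip":0},{"x":0,"y":0,"z":0,"rx":0,"ry":0,"rz":0,"grip":0},{"x":0,"y":0,"z":0,"rx":0,"ry":0,"rz":0,"grip":0},{"x":0,"y":0,"z":0,"rx":0,"ry":0,"rz":0,"grip":0},{"x":0,"y":0,"z":0,"rx":0,"ry":0,"rz":0,"grip":0},{"x":0,"y":0,"z":0,"rx":0,"ry":0,"rz":0,"grip":0},{"x":0,"y":0,"z":0,"rx":0,"ry":0,"rz":0,"grip":0}]'
python3 - <<'E'
from h import *
s=ctrl.get_state();print(s['eef_pos'],s['contact_force'],s['wrist_torque'])
E
```

```text
time: 11.23
eef_pos: [0.592, 0.2543, 0.0882]
tcp_rot: [0.997, 0.078, 0.0, -0.0]
contact_force: [-0.6, 0.6, 2.6]
opening: 0.1
finger_force: 53.0
time: 12.07
eef_pos: [0.5921, 0.2543, 0.0879]
tcp_rot: [0.997, 0.078, 0.0, -0.0]
contact_force: [-2.4, 0.3, 6.4]
opening: 0.1
finger_force: 53.5
[0.59207395 0.2543136  0.08788935] [-2.44682317  0.30485844  6.37951415] [-0.10621642  0.37245183 -0.06117754]
```

The tray is seated on the shoulder at the expected height. I relax the pressing, release gently and rise.

```bash
python3 -m creep '[{"x":0,"y":0,"z":-0.7,"rx":0,"ry":0,"rz":0,"grip":0},{"x":0,"y":0,"z":0,"rx":0,"ry":0,"rz":0,"grip":0},{"x":0,"y":0,"z":0,"rx":0,"ry":0,"rz":0,"grip":0.11},{"x":0,"y":0,"z":0,"rx":0,"ry":0,"rz":0,"grip":0.13},{"x":0,"y":0,"z":0,"rx":0,"ry":0,"rz":0,"grip":0.15},{"x":0,"y":0,"z":0,"rx":0,"ry":0,"rz":0,"grip":0.2},{"x":0,"y":0,"z":0,"rx":0,"ry":0,"rz":0,"grip":0.25},{"x":0,"y":0,"z":0,"rx":0,"ry":0,"rz":0,"grip":0.3},{"x":0,"y":0,"z":0,"rx":0,"ry":0,"rz":0,"grip":0.3},{"x":0,"y":0,"z":0,"rx":0,"ry":0,"rz":0,"grip":0.3}]' 20
python3 -m creep '[{"x":0,"y":0,"z":-5,"rx":0,"ry":0,"rz":0,"grip":0.3},{"x":0,"y":0,"z":-10,"rx":0,"ry":0,"rz":0,"grip":0.3},{"x":0,"y":0,"z":-15,"rx":0,"ry":0,"rz":0,"grip":0.3},{"x":0,"y":0,"z":-20,"rx":0,"ry":0,"rz":0,"grip":0.3},{"x":0,"y":0,"z":-20,"rx":0,"ry":0,"rz":0,"grip":0.3},{"x":0,"y":0,"z":-20,"rx":0,"ry":0,"rz":0,"grip":0.4},{"x":0,"y":0,"z":-10,"rx":0,"ry":0,"rz":0,"grip":0.4},{"x":0,"y":0,"z":0,"rx":0,"ry":0,"rz":0,"grip":0.4},{"x":0,"y":0,"z":0,"rx":0,"ry":0,"rz":0,"grip":0.4},{"x":0,"y":0,"z":0,"rx":0,"ry":0,"rz":0,"grip":0.4}]'
python3 - <<'E'
from h import *
from scipy.spatial.transform import Rotation as R
d=shot('wrist','w7');t=shot('top','t7');s=ctrl.get_state();e=s['eef_pos'];print(e,s['tcp_rot'],s['contact_force'])
yaw=R.from_quat(s['tcp_rot']).as_matrix()[:,0];a=np.arctan2(yaw[1],yaw[0]);c,sn=np.cos(a),np.sin(a)
f=lambda x,y,z:(.606+c*x-sn*y,.1865+sn*x+c*y,z)
for n,D in(('wrist',d),('top',t)):
  print(n,proj(D,[f(.053,.07,.104),f(-.053,.07,.104),f(.053,-.07,.104),f(-.053,-.07,.104),f(0,0,.132),f(0,0,.086)]).round(1).tolist())
# composite for the viewing
A=d['color'][60:360,:]; B=cv2.resize(t['color'][150:230,170:270],None,fx=3.5,fy=3.5,interpolation=cv2.INTER_CUBIC)
C=np.zeros((580,640,3),np.uint8);C[:300]=A;C[300:580,:350]=B;cv2.imwrite('pics/c7.png',C)
E
```

```text
time: 12.9
eef_pos: [0.5919, 0.2542, 0.0882]
tcp_rot: [0.997, 0.078, -0.0, 0.0]
contact_force: [0.4, 0.1, -0.2]
opening: 0.302
finger_force: 0.0
time: 13.73
eef_pos: [0.5912, 0.254, 0.1869]
tcp_rot: [0.997, 0.078, -0.001, 0.0]
contact_force: [0.3, -0.1, -0.2]
opening: 0.398
finger_force: 0.0
[0.59093884 0.25390784 0.18621888] [ 9.96922028e-01  7.83812604e-02 -1.66494666e-03  2.75156135e-04] [-0.57496993  0.19550102 -0.77332478]
wrist [[322.7, 140.8], [322.7, 305.3], [564.3, 140.8], [534.9, 305.4], [450.0, 243.0], [427.9, 220.7]]
top [[181.3, 167.0], [187.9, 210.8], [239.5, 157.0], [246.5, 200.9], [211.2, 181.8], [215.3, 185.1]]
```

The tray is released. My pictures to view are used up, so I check by code that the tray lies flat: I compare the observed edges with the level model.

Run:
```python
from h import *
d=dict(np.load('pics/w7.npz'));t=dict(np.load('pics/t7.npz'))
g=cv2.GaussianBlur(d['color'],(3,3),0).astype(int)
a=np.radians(8.95);c,sn=np.cos(a),np.sin(a)
f=lambda x,y,z:(.606+c*x-sn*y,.1857+sn*x+c*y,z)
def edges(v,n=9):
    q=v[:,2]; gr=np.abs(q[3:]-q[:-3]); idx=[i+1 for i in range(1,len(gr)-1) if gr[i]>35 and gr[i]>=gr[i-1] and gr[i]>gr[i+1]]; return idx
for x in(.04,.02):
    P=proj(d,[f(x,y,z) for y,z in((.075,.104),(.065,.104),(.065,.086),(-.065,.104),(-.075,.104),(-.065,.086),(.0075,.12),(-.0075,.12))])
    r=int(P[:,1].mean().round());print('x',x,'row',r,'pred cols',P[:,0].round().tolist());print(' edges',edges(g[r]))
for y in(.03,-.03,-.05):
    P=proj(d,[f(x,y,.086) for x in(.055,-.055)]);col=int(P[:,0].mean().round())
    print('y',y,'col',col,'pred rows',P[:,1].round().tolist(),'edges',edges(g[:,col]))
print('tip px',proj(d,[f(0,0,.125)]))
# light neutral-grey blob of post
hsv=cv2.cvtColor(d['color'],cv2.COLOR_BGR2HSV);m=((hsv[:,:,1]<45)&(hsv[:,:,2]>60)).astype(np.uint8)[180:290,380:520]
n,l,st,ce=cv2.connectedComponentsWithStats(m);print([(st[i].tolist(),(ce[i]+[380,180]).round().tolist()) for i in range(1,n) if st[i,4]>60])
```

```text
x 0.04 row 164 pred cols [316.0, 333.0, 332.0, 553.0, 570.0, 537.0, 438.0, 465.0]
 edges [182, 284, 315, 331, 335, 551, 621]
x 0.02 row 197 pred cols [316.0, 332.0, 332.0, 547.0, 564.0, 532.0, 435.0, 461.0]
 edges [181, 284, 298, 315, 331, 546]
y 0.03 col 384 pred rows [136.0, 296.0] edges [128, 334]
y -0.03 col 475 pred rows [136.0, 296.0] edges [128, 298, 333, 444, 464, 468]
y -0.05 col 505 pred rows [136.0, 296.0] edges [128, 298, 346, 401, 413]
tip px [[447.38922245 239.19488459]]
[([34, 31, 43, 42, 1351], [435.0, 231.0]), ([0, 100, 8, 10, 61], [383.0, 285.0])]
```

The rails match the level model within 2 px and the post stands about where estimated (y ≈ 0.186). Next I move over the post and lower to gripping height.

```bash
python3 -m creep '[{"x":0.7,"y":11.5,"z":0,"rx":0,"ry":0,"rz":0,"grip":0.5},{"x":0.7,"y":11.5,"z":0,"rx":0,"ry":0,"rz":0,"grip":0.5},{"x":0.7,"y":11.5,"z":0,"rx":0,"ry":0,"rz":0,"grip":0.5},{"x":0.7,"y":11.5,"z":0,"rx":0,"ry":0,"rz":0,"grip":0.5},{"x":0.7,"y":11.5,"z":0,"rx":0,"ry":0,"rz":0,"grip":0.5},{"x":0.7,"y":11.5,"z":0,"rx":0,"ry":0,"rz":0,"grip":0.5},{"x":0,"y":0,"z":0,"rx":0,"ry":0,"rz":0,"grip":0.5},{"x":0,"y":0,"z":0,"rx":0,"ry":0,"rz":0,"grip":0.5},{"x":0,"y":0,"z":0,"rx":0,"ry":0,"rz":0,"grip":0.5},{"x":0,"y":0,"z":0,"rx":0,"ry":0,"rz":0,"grip":0.5}]' 20
python3 - <<'E'
from h import *
from scipy.spatial.transform import Rotation as R
s=ctrl.get_state();e=s['eef_pos'];M=R.from_quat(s['tcp_rot']);print(e,'move mm',M.inv().apply(np.array([.606,.186,.090])-e)*1000, 'yaw err', M.as_rotvec())
E
```

```text
time: 14.67
eef_pos: [0.6067, 0.1871, 0.1882]
tcp_rot: [0.997, 0.079, -0.0, -0.0]
contact_force: [0.1, 0.6, -0.1]
opening: 0.5
finger_force: 0.0
[0.6067433  0.18707024 0.18824497] move mm [-0.9020964   0.96378135 98.24474292] yaw err [-3.13163410e+00 -2.46955352e-01  2.55182831e-05]
```

```bash
python3 -m creep '[{"x":-0.9,"y":1,"z":10,"rx":0,"ry":0,"rz":0,"grip":0.5},{"x":0,"y":0,"z":15,"rx":0,"ry":0,"rz":0,"grip":0.5},{"x":0,"y":0,"z":15,"rx":0,"ry":0,"rz":0,"grip":0.5},{"x":0,"y":0,"z":15,"rx":0,"ry":0,"rz":0,"grip":0.5},{"x":0,"y":0,"z":15,"rx":0,"ry":0,"rz":0,"grip":0.4},{"x":0,"y":0,"z":12,"rx":0,"ry":0,"rz":0,"grip":0.4},{"x":0,"y":0,"z":8,"rx":0,"ry":0,"rz":0,"grip":0.4},{"x":0,"y":0,"z":5,"rx":0,"ry":0,"rz":0,"grip":0.35},{"x":0,"y":0,"z":0,"rx":0,"ry":0,"rz":0,"grip":0.35},{"x":0,"y":0,"z":0,"rx":0,"ry":0,"rz":0,"grip":0.35}]'
python3 - <<'E'
from h import *
from scipy.spatial.transform import Rotation as R
s=ctrl.get_state();e=s['eef_pos'];M=R.from_quat(s['tcp_rot']);print(e,'move mm',M.inv().apply(np.array([.606,.186,.090])-e)*1000,s['contact_force'])
E
```

```text
time: 15.5
eef_pos: [0.6063, 0.1857, 0.0935]
tcp_rot: [0.997, 0.078, 0.0, -0.0]
contact_force: [0.3, 0.2, 0.2]
opening: 0.349
finger_force: 0.0
[0.60634907 0.1856629  0.09345303] move mm [-0.29341334 -0.38757765  3.4529113 ] [0.29646191 0.2499224  0.19561651]
```

```bash
python3 -m creep '[{"x":0,"y":-0.3,"z":2,"rx":0,"ry":0,"rz":0,"grip":0.35},{"x":0,"y":0,"z":1.5,"rx":0,"ry":0,"rz":0,"grip":0.35},{"x":0,"y":0,"z":0,"rx":0,"ry":0,"rz":0,"grip":0.25},{"x":0,"y":0,"z":0,"rx":0,"ry":0,"rz":0,"grip":0.24},{"x":0,"y":0,"z":0,"rx":0,"ry":0,"rz":0,"grip":0.23},{"x":0,"y":0,"z":0,"rx":0,"ry":0,"rz":0,"grip":0.22},{"x":0,"y":0,"z":0,"rx":0,"ry":0,"rz":0,"grip":0.21},{"x":0,"y":0,"z":0,"rx":0,"ry":0,"rz":0,"grip":0.2},{"x":0,"y":0,"z":0,"rx":0,"ry":0,"rz":0,"grip":0.19},{"x":0,"y":0,"z":0,"rx":0,"ry":0,"rz":0,"grip":0.18}]' 20
python3 -c "
from h import *
s=ctrl.get_state();print(s['contact_force'],s['wrist_torque'])"
```

```text
time: 16.33
eef_pos: [0.6061, 0.1868, 0.09]
tcp_rot: [0.997, 0.078, 0.0, -0.001]
contact_force: [-0.1, 5.5, 0.7]
opening: 0.18
finger_force: 2.3
[-0.09397115  5.48250878  0.74035545] [ 0.6899358   0.11155332 -0.0305635 ]
```

The post stands about 1 mm further toward +y, so one finger pushes on it. I open a little, shift and close again.

```bash
python3 -m creep '[{"x":0,"y":0,"z":0,"rx":0,"ry":0,"rz":0,"grip":0.24},{"x":0,"y":0,"z":0,"rx":0,"ry":0,"rz":0,"grip":0.24},{"x":0,"y":-1.3,"z":0,"rx":0,"ry":0,"rz":0,"grip":0.24},{"x":0,"y":0,"z":0,"rx":0,"ry":0,"rz":0,"grip":0.22},{"x":0,"y":0,"z":0,"rx":0,"ry":0,"rz":0,"grip":0.21},{"x":0,"y":0,"z":0,"rx":0,"ry":0,"rz":0,"grip":0.2},{"x":0,"y":0,"z":0,"rx":0,"ry":0,"rz":0,"grip":0.19},{"x":0,"y":0,"z":0,"rx":0,"ry":0,"rz":0,"grip":0.185},{"x":0,"y":0,"z":0,"rx":0,"ry":0,"rz":0,"grip":0.18},{"x":0,"y":0,"z":0,"rx":0,"ry":0,"rz":0,"grip":0.18}]' 20
python3 -c "
from h import *
s=ctrl.get_state();print(s['eef_pos'],s['contact_force'],s['wrist_torque'])"
```

```text
time: 17.17
eef_pos: [0.6058, 0.1871, 0.0897]
tcp_rot: [0.997, 0.078, -0.0, 0.0]
contact_force: [-0.7, -0.3, -0.5]
opening: 0.183
finger_force: 0.0
[0.60584814 0.18711854 0.08971822] [-0.65951479 -0.32047727 -0.54077136] [-0.00623435  0.01349381 -0.00782539]
```

Now free at 0.183 with no side force. I close fully, then tighten to a firm grip.

```bash
python3 -m creep '[{"x":0,"y":0,"z":0,"rx":0,"ry":0,"rz":0,"grip":0.175},{"x":0,"y":0,"z":0,"rx":0,"ry":0,"rz":0,"grip":0.17},{"x":0,"y":0,"z":0,"rx":0,"ry":0,"rz":0,"grip":0.16},{"x":0,"y":0,"z":0,"rx":0,"ry":0,"rz":0,"grip":0.1},{"x":0,"y":0,"z":0,"rx":0,"ry":0,"rz":0,"grip":0},{"x":0,"y":0,"z":0,"rx":0,"ry":0,"rz":0,"grip":0},{"x":0,"y":0,"z":0,"rx":0,"ry":0,"rz":0,"grip":0},{"x":0,"y":0,"z":0,"rx":0,"ry":0,"rz":0,"grip":0},{"x":0,"y":0,"z":0,"rx":0,"ry":0,"rz":0,"grip":0},{"x":0,"y":0,"z":0,"rx":0,"ry":0,"rz":0,"grip":0}]' 20
python3 -m creep '[{"x":0,"y":0,"z":0,"rx":0,"ry":0,"rz":0,"grip":0},{"x":0,"y":0,"z":0,"rx":0,"ry":0,"rz":0,"grip":0},{"x":0,"y":0,"z":0,"rx":0,"ry":0,"rz":0,"grip":0},{"x":0,"y":0,"z":0,"rx":0,"ry":0,"rz":0,"grip":0},{"x":0,"y":0,"z":0,"rx":0,"ry":0,"rz":0,"grip":0},{"x":0,"y":0,"z":0,"rx":0,"ry":0,"rz":0,"grip":0},{"x":0,"y":0,"z":0,"rx":0,"ry":0,"rz":0,"grip":0},{"x":0,"y":0,"z":0,"rx":0,"ry":0,"rz":0,"grip":0},{"x":0,"y":0,"z":0,"rx":0,"ry":0,"rz":0,"grip":0},{"x":0,"y":0,"z":0,"rx":0,"ry":0,"rz":0,"grip":0}]' 90
python3 -c "
from h import *
s=ctrl.get_state();print(s['eef_pos'],s['contact_force'],s['wrist_torque'])"
```

```text
time: 18.0
eef_pos: [0.6059, 0.187, 0.0898]
tcp_rot: [0.997, 0.078, -0.0, 0.0]
contact_force: [-0.1, -2.5, 0.8]
opening: 0.174
finger_force: 20.7
time: 18.83
eef_pos: [0.6062, 0.1872, 0.0899]
tcp_rot: [0.997, 0.078, 0.0, 0.0]
contact_force: [0.6, -2.0, 1.7]
opening: 0.161
finger_force: 88.6
[0.60615777 0.18715221 0.08994651] [ 0.56606896 -2.00777439  1.68857079] [-0.26340994 -0.18016682  0.07077242]
```

The grip is firm, so I lift gently.

```bash
python3 -m creep '[{"x":0,"y":0,"z":-0.5,"rx":0,"ry":0,"rz":0,"grip":0},{"x":0,"y":0,"z":-0.7,"rx":0,"ry":0,"rz":0,"grip":0},{"x":0,"y":0,"z":-1,"rx":0,"ry":0,"rz":0,"grip":0},{"x":0,"y":0,"z":-1.5,"rx":0,"ry":0,"rz":0,"grip":0},{"x":0,"y":0,"z":-1.5,"rx":0,"ry":0,"rz":0,"grip":0},{"x":0,"y":0,"z":-1,"rx":0,"ry":0,"rz":0,"grip":0},{"x":0,"y":0,"z":-0.8,"rx":0,"ry":0,"rz":0,"grip":0},{"x":0,"y":0,"z":0,"rx":0,"ry":0,"rz":0,"grip":0},{"x":0,"y":0,"z":0,"rx":0,"ry":0,"rz":0,"grip":0},{"x":0,"y":0,"z":0,"rx":0,"ry":0,"rz":0,"grip":0}]' 90
python3 -c "
from h import *
s=ctrl.get_state();print(s['eef_pos'],s['tcp_rot'],s['contact_force'],s['wrist_torque']);shot('scene','s8')"
```

```text
time: 19.67
eef_pos: [0.6058, 0.1871, 0.0967]
tcp_rot: [0.997, 0.078, -0.0, -0.0]
contact_force: [0.2, 0.2, -6.9]
opening: 0.164
finger_force: 87.6
[0.60576723 0.18713742 0.09666088] [ 9.96923462e-01  7.83810876e-02 -1.23182105e-04 -1.89206035e-05] [ 0.21506289  0.24483811 -6.86182871] [ 0.01573806 -0.06718388 -0.06672016]
```

The load of about 6.5 N equals the whole loaded stand with the tray, and the torque is small, so it is balanced. I continue the lift, 113 mm more.

```bash
python3 -m creep '[{"x":0,"y":0,"z":-1,"rx":0,"ry":0,"rz":0,"grip":0},{"x":0,"y":0,"z":-2,"rx":0,"ry":0,"rz":0,"grip":0},{"x":0,"y":0,"z":-3,"rx":0,"ry":0,"rz":0,"grip":0},{"x":0,"y":0,"z":-4,"rx":0,"ry":0,"rz":0,"grip":0},{"x":0,"y":0,"z":-5,"rx":0,"ry":0,"rz":0,"grip":0},{"x":0,"y":0,"z":-6,"rx":0,"ry":0,"rz":0,"grip":0},{"x":0,"y":0,"z":-6,"rx":0,"ry":0,"rz":0,"grip":0},{"x":0,"y":0,"z":-6,"rx":0,"ry":0,"rz":0,"grip":0},{"x":0,"y":0,"z":-6,"rx":0,"ry":0,"rz":0,"grip":0},{"x":0,"y":0,"z":-6,"rx":0,"ry":0,"rz":0,"grip":0}]'
python3 -m creep '[{"x":0,"y":0,"z":-6,"rx":0,"ry":0,"rz":0,"grip":0},{"x":0,"y":0,"z":-6,"rx":0,"ry":0,"rz":0,"grip":0},{"x":0,"y":0,"z":-6,"rx":0,"ry":0,"rz":0,"grip":0},{"x":0,"y":0,"z":-6,"rx":0,"ry":0,"rz":0,"grip":0},{"x":0,"y":0,"z":-6,"rx":0,"ry":0,"rz":0,"grip":0},{"x":0,"y":0,"z":-6,"rx":0,"ry":0,"rz":0,"grip":0},{"x":0,"y":0,"z":-6,"rx":0,"ry":0,"rz":0,"grip":0},{"x":0,"y":0,"z":-6,"rx":0,"ry":0,"rz":0,"grip":0},{"x":0,"y":0,"z":-5,"rx":0,"ry":0,"rz":0,"grip":0},{"x":0,"y":0,"z":-4,"rx":0,"ry":0,"rz":0,"grip":0}]'
python3 -m creep '[{"x":0,"y":0,"z":-4,"rx":0,"ry":0,"rz":0,"grip":0},{"x":0,"y":0,"z":-3,"rx":0,"ry":0,"rz":0,"grip":0},{"x":0,"y":0,"z":-2,"rx":0,"ry":0,"rz":0,"grip":0},{"x":0,"y":0,"z":-1.5,"rx":0,"ry":0,"rz":0,"grip":0},{"x":0,"y":0,"z":-0.5,"rx":0,"ry":0,"rz":0,"grip":0},{"x":0,"y":0,"z":0,"rx":0,"ry":0,"rz":0,"grip":0},{"x":0,"y":0,"z":0,"rx":0,"ry":0,"rz":0,"grip":0},{"x":0,"y":0,"z":0,"rx":0,"ry":0,"rz":0,"grip":0},{"x":0,"y":0,"z":0,"rx":0,"ry":0,"rz":0,"grip":0},{"x":0,"y":0,"z":0,"rx":0,"ry":0,"rz":0,"grip":0}]'
python3 - <<'E'
from h import *
s=ctrl.get_state();print(s['eef_pos'],s['tcp_rot'],s['contact_force'],s['wrist_torque'],np.abs(s['dq']).max())
d=shot('scene','s9');dz=s['eef_pos'][2]-.0897
# are the cups cream-coloured at the predicted places?
a=np.radians(8.95);c,sn=np.cos(a),np.sin(a)
f=lambda x,y,z:(.606+c*x-sn*y,.187+sn*x+c*y,z+dz)
for p in proj(d,[f(-.029,.061,.04),f(-.029,-.061,.04),f(0,.07,.104),f(0,-.07,.104)]):
    u,v=p.round().astype(int);print((u,v),d['color'][v-1:v+2,u-1:u+2].mean((0,1)).round())
hsv=cv2.cvtColor(d['color'],cv2.COLOR_BGR2HSV)[100:260,220:360]
m=cv2.inRange(hsv,(18,50,150),(32,160,255));n,l,st,ce=cv2.connectedComponentsWithStats(m)
print([(st[i].tolist(),(ce[i]+[220,100]).round().tolist()) for i in range(1,n) if st[i,4]>40])
E
```

```text
time: 20.55
eef_pos: [0.606, 0.1872, 0.1426]
tcp_rot: [0.997, 0.078, 0.0, -0.0]
contact_force: [0.2, 0.3, -5.9]
opening: 0.16
finger_force: 87.7
time: 21.38
eef_pos: [0.6061, 0.1872, 0.1996]
tcp_rot: [0.997, 0.078, 0.0, -0.0]
contact_force: [0.8, -0.4, -6.5]
opening: 0.165
finger_force: 87.7
time: 22.22
eef_pos: [0.6058, 0.1871, 0.2095]
tcp_rot: [0.997, 0.078, -0.0, -0.0]
contact_force: [0.2, -0.1, -5.5]
opening: 0.16
finger_force: 87.7
[0.60579913 0.18710893 0.20954373] [ 9.96923687e-01  7.83781626e-02 -1.60922566e-04 -1.67273787e-06] [ 0.17974377 -0.05470424 -5.45148783] [ 0.03940741 -0.02310223 -0.00874645] 0.001546224599281947
(np.int64(260), np.int64(176)) [ 88. 118. 138.]
(np.int64(295), np.int64(186)) [108. 142. 159.]
(np.int64(263), np.int64(152)) [109. 155. 191.]
(np.int64(303), np.int64(162)) [ 92. 133. 167.]
[([70, 37, 70, 123, 4035], [334.0, 184.0]), ([37, 67, 18, 15, 180], [266.0, 175.0]), ([67, 108, 17, 17, 138], [295.0, 216.0])]
```

Arm still, level, raised 120 mm. I check by code that the right cup came along, since one blob at (295,216) is ambiguous.

Run:
```python
from h import *
a=np.radians(8.95);c,sn=np.cos(a),np.sin(a)
f=lambda x,y,z,dz:(.606+c*x-sn*y,.187+sn*x+c*y,z+dz)
s8=dict(np.load('pics/s8.npz'));s9=dict(np.load('pics/s9.npz'))
for y in(.061,-.061):
    p8=proj(s8,[f(0,y,.04,.007)])[0];p9=proj(s9,[f(0,y,.04,.12)])[0]
    u,v=p8.round().astype(int);T=s8['color'][v-5:v+14,u-12:u+13]
    U,V=p9.round().astype(int);S=s9['color'][V-20:V+60,U-27:U+28]
    r=cv2.matchTemplate(S,T,cv2.TM_CCOEFF_NORMED);_,mx,_,l=cv2.minMaxLoc(r);print(y,p8,p9,'score',mx,'found',l[0]+U-27+12,l[1]+V-20+5)
for n,D in(('scene0',cv2.imread('pics/scene.png')),('s8',s8['color']),('s9',s9['color'])):
    print(n);h=cv2.cvtColor(D,cv2.COLOR_BGR2HSV)
    for r in range(160,240,4):print(r,' '.join('%3d/%3d'%(h[r,u,1],h[r,u,2]) for u in range(276,320,4)))
s=[ctrl.get_state()['contact_force'][2]];print(s)
```

```text
0.061 [267.87999658 207.31153526] [266.62894052 172.78748893] score 0.7879133820533752 found 267 171
-0.061 [300.89173973 218.22532585] [300.75212606 182.68978799] score 0.9290755987167358 found 301 183
scene0
160  82/162  85/153  84/151  87/152  49/203  48/209  64/168  62/169  61/171  62/173  78/233
164  83/159  86/160  85/162  84/161  66/159  49/207  45/209  70/185  75/250  74/249  74/248
168  80/159  86/160  85/162  85/165  84/163  89/160  48/181  45/200  51/236  69/226  84/174
172  81/158  84/161  83/163  83/163  84/164  83/162  52/178  56/174  59/183  53/186  49/238
176  80/157  82/164  84/164  84/164  85/162  86/161  51/199  51/224  60/184  60/187  63/178
180  78/157  84/163  84/164  82/164  84/163  85/162  53/177  64/178  56/228  54/231  57/206
184  80/156  84/163  86/164  84/164  87/164  92/208  56/173  56/187  62/188  61/187  61/196
188  79/155  86/157  29/169  87/214  87/220  87/218  63/165  44/213  62/186  61/188  63/181
192  93/203  55/168  38/140  87/218  87/217  88/215  85/217  87/217  58/179  45/213  45/213
196  89/214  53/164  37/145  86/219  85/216  85/216  85/216  8
[... 3968 characters left out ...]
 87/197  91/193  91/193
212  94/179  94/179  92/181  81/198  71/206  68/209  78/202  77/201  84/200  90/195  88/194
216  91/183  91/180  87/182  79/187  68/195  60/199  71/190  86/195  90/196  90/196  88/196
220  84/130  83/132  82/181  67/195  61/197  64/195  71/191  85/183  90/182  90/181  88/195
224  73/139  66/140  74/137  66/144  68/139  65/189  77/191  89/183  90/181  90/184  87/185
228  82/134  87/129  90/127  81/132  78/137  86/133  94/128  94/125  94/174  89/184  80/186
232  95/126  95/126  95/129  95/129  94/127  94/128  94/128  94/130  90/130  81/136  67/140
236  61/155  96/128  94/127  95/129  94/128  94/130  94/128  92/130  87/132  79/183  74/196
[np.float64(-5.938575321300112)]
```

Both cups are found on the lifted board at their predicted pixels, (267,171) and (301,183). The blob at (295,216) is only worktop. I hand in.

```bash
python3 -c "
from plant import sign_off
print(sign_off())"
```

```text
the job is handed in; nothing more can be done
None
```

The tray is on the stand's shoulder, lined up with the board below; I released it with the stand on the worktop, then lifted the stand by its post 12 cm, and it is held level and still with both desserts on it. I signed off at about 22 s; my pictures to view had run out, so the tray's flatness and the desserts' final positions were checked by image code and force readings only.

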